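# Set the paint pots out on their colour-matched drip saucers

## Task

Set the paints out for the session: stand each of the four small paint pots upright and flat inside the drip saucer of its own colour - the red-capped pot in the red saucer, and the black-capped pots by the dab of paint on the cap (blue, ochre, olive). Keep the pots upright all the while, and leave the larger white pot and the glue bottle standing where they are.

Things in the scene. Friction and masses are not known exactly. Their poses are not given: they have to be found in the camera images.
- red_pot: small closed round paint pot, red cap and a red band; upright, 33 mm across, 34 mm high (glass body 24 mm, cap above it equally wide), about 45 g, loose on the table. Origin: centre of its underside; z up.
- blue_pot: small closed round paint pot, black cap with a round dab of blue paint on top, blue band; upright, 33 mm across, 34 mm high (glass body 24 mm, cap above it equally wide), about 45 g, loose on the table. Origin: centre of its underside; z up.
- ochre_pot: small closed round paint pot, black cap with a round dab of ochre-yellow paint on top, ochre band; upright, 33 mm across, 34 mm high (glass body 24 mm, cap above it equally wide), about 45 g, loose on the table. Origin: centre of its underside; z up.
- olive_pot: small closed round paint pot, black cap with a round dab of olive-green paint on top, dark green band; upright, 33 mm across, 34 mm high (glass body 24 mm, cap above it equally wide), about 45 g, loose on the table. Origin: centre of its underside; z up.
- red_saucer: red round drip saucer, fixed to the table, 58 mm across. Flat floor 3 mm above the table, about 52 mm wide inside; rim top 7 mm above the table. Origin: centre of its underside, at table height; z up.
- blue_saucer: blue round drip saucer, fixed to the table, 58 mm across. Flat floor 3 mm above the table, about 52 mm wide inside; rim top 7 mm above the table. Origin: centre of its underside, at table height; z up.
- ochre_saucer: ochre-yellow round drip saucer, fixed to the table, 58 mm across. Flat floor 3 mm above the table, about 52 mm wide inside; rim top 7 mm above the table. Origin: centre of its underside, at table height; z up.
- olive_saucer: olive-green round drip saucer, fixed to the table, 58 mm across. Flat floor 3 mm above the table, about 52 mm wide inside; rim top 7 mm above the table. Origin: centre of its underside, at table height; z up.
- white_pot: bystander: larger white-capped paint pot, 38 mm across, 42 mm high, loose. Not part of the job. Origin: centre of its underside. Obstacle: a fixed blue bench vice, 108 mm high, stands before the pots at x 0.33 to 0.46, y 0.04 to 0.19 m; a gripper closing along y clears it over every pot and saucer, all at x 0.40 to 0.63, y -0.10 to 0.28 m.
- glue_bottle: bystander: white square glue bottle, green cap, 30x30x61 mm, loose, light; not part of the job. Origin: centre of its underside. Obstacle: a fixed magnifier lamp on the right, all at y under -0.11 m: ring head and upright disc cover at x 0.07 to 0.38, up to z 0.46; arm above y -0.2 rising from z 0.25 there to 0.47 at x 0.78. To cross it, keep the fingertips at z 0.5 or more.
Not all that is in view belongs to the job. What is shaped like the red_pot but pink or turquoise is not meant.

How it is judged:
At the end, for the whole second after the job is handed in: Each small pot stands flat on the floor of the saucer of its own colour (centres within 11 mm, underside within 2 mm of the 3 mm floor height, tilt under 4 degrees), released and at rest; the white pot and the glue bottle stand within 15 mm of where they were (horizontal distance between red_pot and red_saucer below 0.011 m and z of red_pot in the frame of red_saucer between 0.001 and 0.005 m and angle between each of red_pot, blue_pot, ochre_pot, olive_pot's own z axis and vertical below 0.07 rad and linear speed of each of red_pot, blue_pot, ochre_pot, olive_pot below 0.02 m/s and contact force between the fingers and red_pot below 0.05 N and horizontal distance between blue_pot and blue_saucer below 0.011 m and z of blue_pot in the frame of blue_saucer between 0.001 and 0.005 m and contact force between the fingers and blue_pot below 0.05 N and horizontal distance between ochre_pot and ochre_saucer below 0.011 m and z of ochre_pot in the frame of ochre_saucer between 0.001 and 0.005 m and contact force between the fingers and ochre_pot below 0.05 N and horizontal distance between olive_pot and olive_saucer below 0.011 m and z of olive_pot in the frame of olive_saucer between 0.001 and 0.005 m and contact force between the fingers and olive_pot below 0.05 N and distance of each of white_pot, glue_bottle from where it was at the start of the episode below 0.015 m); the robot touches nothing.
It fails at once if the white pot or the glue bottle is pushed more than 15 mm or tipped (distance of any of white_pot, glue_bottle from where it was at the start of the episode above 0.015 m or angle between any of white_pot, glue_bottle's own z axis and vertical above 0.4 rad).
It fails at once if a small paint pot is tipped over (more than 40 degrees) (angle between any of red_pot, blue_pot, ochre_pot, olive_pot's own z axis and vertical above 0.7 rad).
It also fails if it takes over 109 s, if anything falls off the work surface, if the arm or the gripper's body presses on something with over 40 N, if the wrist force passes 120 N, or if a joint passes its speed limit or range.

## Robot

A 7-joint arm with a two-finger parallel gripper is mounted at the origin on the work surface; the furniture and walls round the work are solid. World frame = base frame: x ahead of the robot, y to its left, z up, the work surface at z = 0. Lengths are in m, angles in rad, forces in N, time in s.
With the tool pointing down it reaches from about 0.425 to 0.925 m from the base axis. Payload 6.8 kg.
Tool frame: the origin (TCP) lies at the very end of the fingers, on their centre line; the grasp point (between the pads) lies 19 mm behind it (bot.grasp_offset is the distance from the TCP to the grasp point, in m); z points along the fingers, y is the direction in which the jaws open and shut (so a half turn about z gives the same grasp; the last joint's range is limited). The gripper opens to 85 mm and grips with 20 to 120 N. Pads are 22 mm wide; open, the fingers measure 114 mm over their backs; the gripper's body (76 mm by 85 mm) begins 54 mm behind the grasp point. The pads swing forward as they close: fully open they stand 13 mm farther back than shut.
Start: joints at [-1.234, 0.477, 0.022, 1.555, -0.011, 1.109, -0.083], TCP at [0.29, 0.609, 0.231] pointing down, gripper open.
Joint ranges: [-2.96, 2.96], [-0.34, 2.1], [-1.41, 1.46], [0.24, 2.44], [-1.37, 4.51], [0.17, 1.92], [-2.96, 2.96]. Speed limits (rad/s): [2.39, 2.39, 3.14, 3.14, 3.14, 3.14, 3.14].

## Interface

Orientations are given as a unit quaternion [w, x, y, z].
In Python, from station import monitor, cams, bot, finder gives the robot as it stands.
- The arm moves only by the tool jog_arm, never from a script. Its argument "plan" is a list of rows, each an object of numbers: "x", "y", "z": the shift along the tool's x, y, z as a fraction of full scale; "wx", "wy", "wz": the turn, a rotation vector about the tool's x, y, z as a fraction of full scale. A call has 1 to 12 rows; each row is the pose to reach, as a shift and turn from the pose measured when the call began, along the tool's axes at that moment, turning the shorter way round; what a row does not reach only later rows make up. Full scale, the value 1, is 20 cm for a shift and 180 degrees for a turn. A row lasts 1/12 s, in which the tool goes at most 41.7 mm and 7.16 degrees, less where a joint would pass 70% of its speed; a pose out of reach is approached as far as the arm can. A call with a number of a shift or a turn outside -1 to 1 is refused whole. A call with a gripper value outside its range is refused whole. "hand" is the opening, from -1 (shut) to 1 (fully open), set as the call begins (left out, the last holds). The fingers move at their own pace and stop on an object; "grip_force" is the grip in N (left out, the last holds). Time passes only in rows, so rows that repeat a pose let the fingers close. It gives the time, the measured TCP pose, the force and the opening at its end, in the units of the state.
- monitor.get_obs(): the state, without advancing time (a new reading comes with each control period).
- cams.read_camera(name): name is "scene" or "side" or "wrist"; returns the picture (420x560x3 uint8, red, green, blue); there is no depth.
- cams.get_calibration(name): a dict with "fx", "fy", "cx", "cy" (pixels), "distortion" ([k1, k2, p1, p2, k3] as OpenCV has them; the pictures are not rectified), "extrinsics" (4x4, takes a point from world to camera coordinates). Camera axes: x right, y down, z forward; pixel columns grow to the right and rows downward; lengths in m; the calibration is good to about 2 mm. A picture is of the moment at which its call begins: read the wrist's pose just before it. get_calibration takes no time and is no camera call; for the wrist camera it gives the pose at the moment of the call.
- bot.hand_in(): hands the job in, once; it reports no verdict.
Trained networks look in the newest picture that a camera, given by its name, has taken for a name from the list of things; names that differ only in an ending like _2 or _b are one class to them, and where a whole thing is asked for, a point or a joint stands for the part that bears it (a point fixed in the world has none). Each returns a list of dicts, best first, with "confidence" (0 to 1); they miss things now and then, are a little off and sometimes report something else, mostly with a low value. They report only what shows in the picture. A call takes as long as a camera call. They do not tell look-alikes from the thing itself.
- finder.find_in(camera, target): "bbox" ([left, top, width, height] in pixels, round what is visible of it).
- finder.place_of(camera, target): "location" ([column, row] in pixels: a listed point, or the origin of a listed thing).
The state is a dict: "t": time; "q": joint angles; "joint_vel": joint speeds; "joint_torque": joint torques, N m; "eef_pos": TCP position; "tool_rot": TCP orientation; "contact_force": force on the tool from outside, world axes, zero at the start; "torque": the same for the moment, N m; "gripper_width": opening from 0.0 (shut) to 1.0 (fully open).
Only numpy, scipy, OpenCV 4.12 (cv2) and the standard library are available. Lean on these libraries where they do the work, as an engineer would, in place of code of your own. Each camera call takes 0.05 s, during which the arm holds its last target. There are 200 camera calls.

## Working session

There is one attempt and no reset: what is moved stays moved. The work goes in short steps, Python scripts to look and compute and a tool call to move; the robot and the scene stay as the last step left them, time stands still between calls to the robot, and variables do not carry over. Pictures are saved under pics/ and viewed, about 12 in all and at most 16, crops included, and the job is handed in when it is done.

Besides the shell and the picture viewer there is one more tool, called in YAML: its name, and indented under it one key for each argument. jog_arm: Moves the arm, as the interface text tells. Shift numbers are shares of 20 cm and turn numbers shares of 180 degrees, none past 1 either way. Its arguments: {"type":"object","properties":{"plan":{"type":"array","items":{"type":"object","properties":{"x":{"type":"number","minimum":-1,"maximum":1},"y":{"type":"number","minimum":-1,"maximum":1},"z":{"type":"number","minimum":-1,"maximum":1},"wx":{"type":"number","minimum":-1,"maximum":1},"wy":{"type":"number","minimum":-1,"maximum":1},"wz":{"type":"number","minimum":-1,"maximum":1}}}},"hand":{"type":"number"},"grip_force":{"type":"number"}},"required":["plan"]}

```bash
ls; mkdir -p pics; cat > h.py <<'E'
import numpy as np, cv2
from station import monitor, cams, bot, finder
def cal(n):
    c=cams.get_calibration(n); K=np.array([[c['fx'],0,c['cx']],[0,c['fy'],c['cy']],[0,0,1]])
    return K,np.array(c['distortion'],float),np.array(c['extrinsics'])
def ray(n,uv,C=None):
    K,d,E=C or cal(n); p=cv2.undistortPoints(np.array([[uv]],float),K,d)[0,0]
    R,t=E[:3,:3],E[:3,3]; return -R.T@t, R.T@np.array([p[0],p[1],1])
def atz(n,uv,z,C=None):
    o,v=ray(n,uv,C); return o+v*(z-o[2])/v[2]
def proj(n,X,C=None):
    K,d,E=C or cal(n); return cv2.projectPoints(np.array([X],float),cv2.Rodrigues(E[:3,:3])[0],E[:3,3],K,d)[0].reshape(-1,2)
def tri(rs):
    A=0;b=0
    for o,v in rs:
        v=v/np.linalg.norm(v); P=np.eye(3)-np.outer(v,v); A=A+P; b=b+P@o
    return np.linalg.solve(A,b)
def save(n,f):
    im=cams.read_camera(n); cv2.imwrite(f,im[:,:,::-1]); return im
E
python3 - <<'E'
from h import *
np.set_printoptions(precision=3,suppress=True)
ims=[save(n,f'pics/{n}0.png') for n in('scene','side')]
print(monitor.get_obs())
for n in('scene','side'):
    K,d,E=cal(n); print(n,K[0,0],-E[:3,:3].T@E[:3,3])
    for t in 'red_pot blue_pot ochre_pot olive_pot red_saucer blue_saucer ochre_saucer olive_saucer white_pot glue_bottle'.split():
        r=finder.place_of(n,t)[:4]
        print(t,[(np.round(a['location'],1).tolist(),round(a['confidence'],2),atz(n,a['location'],0)[:2].round(3).tolist()) for a in r])
E
```

```text
pics
{'t': 0.1, 'q': array([-1.234,  0.478,  0.022,  1.556, -0.011,  1.109, -0.083]), 'joint_vel': array([-0.001, -0.001,  0.001, -0.002,  0.001,  0.001,  0.   ]), 'joint_torque': array([  0.004, -59.776,   1.613, -28.195,   0.013,   0.005,  -0.   ]), 'eef_pos': array([0.29 , 0.609, 0.23 ]), 'tool_rot': array([-0.   ,  0.221,  0.975, -0.001]), 'contact_force': array([-0.135, -0.772, -0.505]), 'torque': array([ 0.04 , -0.007,  0.019]), 'gripper_width': 1.0001482476354648}
scene 517.881068012094 [ 0.44  -0.425  0.706]
red_pot [([218.2, 172.4], 0.84, [0.429, 0.222]), ([271.5, 227.8], 0.83, [0.506, 0.081]), ([238.1, 279.5], 0.82, [0.439, -0.008])]
blue_pot [([287.3, 318.4], 0.67, [0.503, -0.086]), ([262.7, 193.7], 0.3, [0.502, 0.158])]
ochre_pot [([284.2, 269.5], 0.94, [0.513, -0.002])]
olive_pot [([254.1, 158.7], 0.7, [0.499, 0.245])]
red_saucer [([323.6, 240.7], 0.85, [0.586, 0.041])]
blue_saucer [([316.1, 201.3], 0.96, [0.592, 0.124])]
ochre_saucer [([341.2, 280.3], 0.7, [0.597, -0.037])]
olive_saucer [([257.1, 157.4], 0.44, [0.505, 0.247])]
white_pot [([260.7, 194.5], 0.56, [0.499, 0.156])]
glue_bottle [([230.9, 322.9], 0.65, [0.42, -0.079])]
side 486.37167407876916 [ 0.501 -0.611  0.561]
red_pot [([275.0, 174.4], 0.74, [0.492, 0.247]), ([242.8, 259.3], 0.6, [0.441, -0.014]), ([245.5, 182.6], 0.56, [0.432, 0.215])]
blue_pot [([274.0, 288.0], 0.93, [0.495, -0.079])]
ochre_pot [([279.7, 250.7], 0.93, [0.503, 0.009])]
olive_pot [([279.3, 171.5], 0.62, [0.501, 0.258])]
red_saucer [([328.8, 238.6], 0.87, [0.59, 0.041]), ([275.1, 286.0], 0.71, [0.496, -0.074])]
blue_saucer [([326.2, 210.3], 0.91, [0.591, 0.124])]
ochre_saucer [([338.4, 268.8], 0.66, [0.6, -0.034])]
olive_saucer [([321.7, 184.5], 0.97, [0.588, 0.21])]
white_pot [([273.2, 195.5], 0.65, [0.49, 0.171])]
glue_bottle [([228.0, 286.7], 0.92, [0.422, -0.077]), ([324.8, 210.6], 0.21, [0.588, 0.123])]
```

View pics/scene0.png

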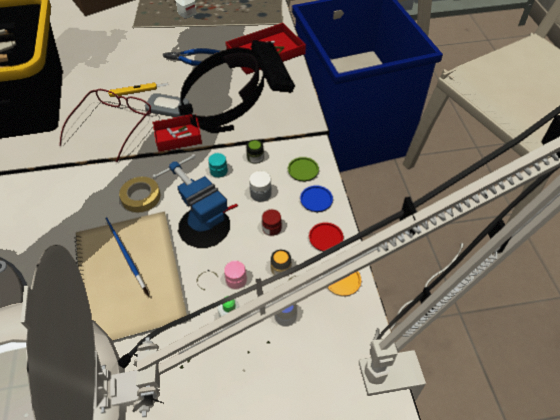

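View pics/side0.png

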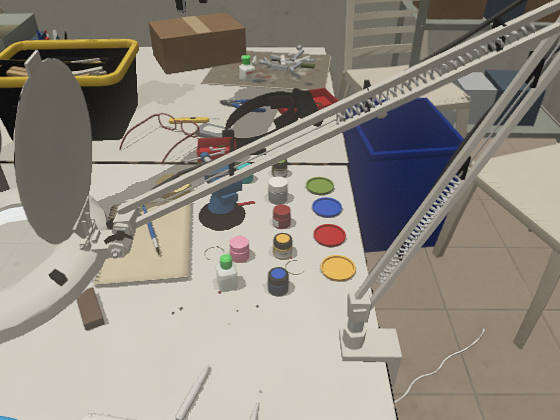

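The scene picture shows the red pot at (271,222), ochre (281,260), blue (286,310, behind the lamp arm), olive (255,150) and white (260,185). The pink (235,274) and turquoise (217,165) pots are decoys. The saucers are olive (303,169), blue (316,198), red (326,236) and ochre (344,280). The side view agrees with this. Next I'll move the wrist camera over the row.

jog_arm:
  plan:
    - {"x": -0.2, "y": -0.13, "z": -0.1, "wz": -0.035}
    - {"x": -0.4, "y": -0.26, "z": -0.2, "wz": -0.07}
    - {"x": -0.6, "y": -0.4, "z": -0.25, "wz": -0.105}
    - {"x": -0.8, "y": -0.53, "z": -0.25, "wz": -0.142}
    - {"x": -0.98, "y": -0.66, "z": -0.25, "wz": -0.142}
    - {"x": -0.98, "y": -0.66, "z": -0.25, "wz": -0.142}
    - {"x": -0.98, "y": -0.66, "z": -0.25, "wz": -0.142}
    - {"x": -0.98, "y": -0.66, "z": -0.25, "wz": -0.142}
  hand: 0.3

```text
invalid input at $.plan[0]: expected keys x, y, z, wx, wy, wz
```

jog_arm:
  plan:
    - {"x": -0.2, "y": -0.13, "z": -0.1, "wx": 0, "wy": 0, "wz": -0.035}
    - {"x": -0.4, "y": -0.26, "z": -0.2, "wx": 0, "wy": 0, "wz": -0.07}
    - {"x": -0.6, "y": -0.4, "z": -0.25, "wx": 0, "wy": 0, "wz": -0.105}
    - {"x": -0.8, "y": -0.53, "z": -0.25, "wx": 0, "wy": 0, "wz": -0.142}
    - {"x": -0.98, "y": -0.66, "z": -0.25, "wx": 0, "wy": 0, "wz": -0.142}
    - {"x": -0.98, "y": -0.66, "z": -0.25, "wx": 0, "wy": 0, "wz": -0.142}
    - {"x": -0.98, "y": -0.66, "z": -0.25, "wx": 0, "wy": 0, "wz": -0.142}
    - {"x": -0.98, "y": -0.66, "z": -0.25, "wx": 0, "wy": 0, "wz": -0.142}
  hand: 0.3

```text
t: 1.77
eef_pos: [0.4125, 0.4034, 0.2819]
tool_rot: [0.001, 0.002, 1.0, 0.0]
contact_force: [-0.5, 0.8, -0.2]
gripper_width: 0.65
```

jog_arm:
  plan:
    - {"x": -0.16, "y": -0.25, "z": 0, "wx": 0, "wy": 0, "wz": 0}
    - {"x": -0.32, "y": -0.5, "z": 0, "wx": 0, "wy": 0, "wz": 0}
    - {"x": -0.48, "y": -0.75, "z": 0, "wx": 0, "wy": 0, "wz": 0}
    - {"x": -0.64, "y": -1, "z": 0, "wx": 0, "wy": 0, "wz": 0}
    - {"x": -0.64, "y": -1, "z": 0, "wx": 0, "wy": 0, "wz": 0}
    - {"x": -0.64, "y": -1, "z": 0, "wx": 0, "wy": 0, "wz": 0}
    - {"x": -0.64, "y": -1, "z": 0, "wx": 0, "wy": 0, "wz": 0}

```text
t: 2.35
eef_pos: [0.5432, 0.1964, 0.2821]
tool_rot: [0.002, 0.006, 1.0, -0.001]
contact_force: [0.2, -0.2, -0.8]
gripper_width: 0.652
```

```bash
cat >> h.py <<'E'
NAMES='red_pot blue_pot ochre_pot olive_pot red_saucer blue_saucer ochre_saucer olive_saucer white_pot glue_bottle'.split()
def survey(f,names=NAMES):
    C=cal('wrist'); save('wrist',f); print(C[2].round(3).tolist())
    for t in names:
        r=[a for a in finder.place_of('wrist',t) if a['confidence']>.25]
        print(t,[(np.round(a['location'],1).tolist(),round(a['confidence'],2),atz('wrist',a['location'],.003 if 'sau' in t else 0,C)[:2].round(4).tolist()) for a in r])
E
python3 -c "
from h import *
survey('pics/w1.png')"
```

```text
[[0.013, 1.0, -0.003, -0.202], [0.959, -0.011, 0.282, -0.569], [0.282, -0.007, -0.959, 0.276], [0.0, 0.0, 0.0, 1.0]]
red_pot [([185.0, 141.3], 0.68, [0.5078, 0.081]), ([300.4, 74.8], 0.64, [0.4301, 0.2279]), ([107.9, 81.5], 0.63, [0.4339, -0.0079])]
blue_pot [([60.7, 137.1], 0.56, [0.4998, -0.0796]), ([55.0, 72.9], 0.4, [0.4225, -0.0721])]
ochre_pot [([122.6, 143.2], 0.59, [0.5089, 0.0]), ([55.0, 70.6], 0.28, [0.4199, -0.0716])]
olive_pot [([316.8, 136.1], 0.73, [0.5034, 0.2494])]
red_saucer [([166.8, 204.6], 0.84, [0.5909, 0.0498])]
blue_saucer []
ochre_saucer []
olive_saucer [([276.6, 196.1], 0.76, [0.5809, 0.1974])]
white_pot [([245.8, 134.9], 0.95, [0.5008, 0.1592])]
glue_bottle []
```

View pics/w1.png

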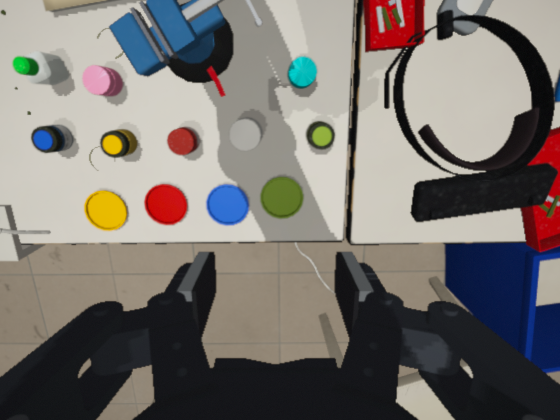

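The wrist view shows everything clearly. The dabs are at blue (43,139), ochre (114,145) and olive (321,135), and the red cap is at (181,141). The saucers are at ochre (106,210), red (166,204), blue (228,204) and olive (282,197). Now I'll segment the colours and triangulate against the fixed cameras.

```bash
cat >> h.py <<'E'
HUE={'red':(172,186),'blue':(104,125),'ochre':(16,30),'olive':(33,55)}
def blobs(im,col,amin=25):
    h,s,v=[c.astype(int) for c in cv2.split(cv2.cvtColor(im,cv2.COLOR_RGB2HSV))]
    a,b=HUE[col]; m=((h>=a)&(h<=b)|(h+180>=a)&(h+180<=b))&(s>110)&(v>50)
    n,l,st,c=cv2.connectedComponentsWithStats(m.astype(np.uint8))
    return [(c[i].round(1),int(st[i,4]),(int(st[i,2]),int(st[i,3]))) for i in range(1,n) if st[i,4]>=amin]
E
python3 - <<'E'
from h import *
np.set_printoptions(precision=4,suppress=True)
S=dict(red=(.588,.041),blue=(.592,.124),ochre=(.598,-.036),olive=(.588,.21))
P=dict(red=(.507,.081),blue=(.50,-.081),ochre=(.51,.001),olive=(.501,.248))
print(monitor.get_obs()['eef_pos'],monitor.get_obs()['tool_rot'])
D={}
for n in('wrist','scene','side'):
    C=cal(n); D[n]=(C,cams.read_camera(n))
for k in HUE:
    for nm,g,z in(('saucer',S,.007),('pot',P,.034)):
        rs=[];out=[]
        for n,(C,im) in D.items():
            u=proj(n,[*g[k],z],C)[0]
            B=[b for b in blobs(im,k) if np.hypot(*(b[0]-u))<16]
            if not B: out.append((n,None));continue
            b=min(B,key=lambda b:np.hypot(*(b[0]-u)) - .02*b[1])
            out.append((n,b[0],b[1],b[2],atz(n,b[0],z,C)[:2])); rs.append(ray(n,b[0],C))
        print(k,nm,'tri',tri(rs) if len(rs)>1 else None)
        for o in out: print('   ',*o)
E
```

```text
[0.5393 0.2036 0.282 ] [0.0005 0.0015 1.     0.0001]
red saucer tri [0.5904 0.0476 0.0037]
    wrist [158.7 206.5] 1368 (44, 40) [0.5892 0.0488]
    scene [325.2 235.8] 741 (35, 29) [0.5895 0.0452]
    side [329.2 234.7] 563 (32, 23) [0.5902 0.0439]
red pot tri [0.5053 0.0832 0.0279]
    wrist [175.2 143.9] 627 (30, 27) [0.5044 0.0862]
    scene [270.9 219.3] 308 (19, 26) [0.5044 0.074 ]
    side [281.3 209.5] 139 (16, 10) [0.5055 0.0805]
blue saucer tri [0.5921 0.1301 0.0034]
    wrist [220.4 207.4] 1346 (42, 40) [0.5906 0.1311]
    scene [316.1 198.1] 667 (32, 27) [0.5916 0.1259]
    side [326.6 206.3] 416 (30, 19) [0.5916 0.1271]
blue pot tri [ 0.5016 -0.0834  0.0324]
    wrist [ 35.8 141.4] 320 (20, 21) [ 0.5003 -0.0805]
    scene [288.2 309.3] 27 (10, 6) [ 0.5035 -0.0887]
    side [277.8 273.2] 113 (15, 10) [ 0.5004 -0.08  ]
ochre saucer tri [ 0.6002 -0.0396  0.0009]
    wrist [ 98.3 212.1] 1372 (44, 41) [ 0.5968 -0.0337]
    scene [346.4 284.7] 507 (34, 25) [ 0.6013 -0.0496]
    side [337.7 267.5] 711 (35, 26) [ 0.5977 -0.0385]
ochre pot tri [0.5075 0.0019 0.0337]
    wrist [105.2 146.7] 344 (21, 21) [0.5072 0.0024]
    scene [280.5 256.6] 178 (16, 14) [0.5077 0.0009]
    side [282.4 237.9] 104 (14, 9) [0.5074 0.0027]
olive saucer tri [0.5835 0.2032 0.0004]
    wrist [274.6 200.7] 1349 (42, 41) [0.5816 0.2032]
    scene [302.8 168.8] 543 (31, 23) [0.5823 0.1974]
    side None
olive pot tri [0.5012 0.2505 0.0313]
    wrist [314.4 140.2] 335 (20, 21) [0.5007 0.2502]
    scene [254.2 144.4] 104 (13, 10) [0.5012 0.2478]
    side None
```

jog_arm:
  plan:
    - {"x": 0.06, "y": 0.08, "z": 0.2, "wx": 0, "wy": 0, "wz": 0}
    - {"x": 0.13, "y": 0.16, "z": 0.4, "wx": 0, "wy": 0, "wz": 0}
    - {"x": 0.19, "y": 0.232, "z": 0.6, "wx": 0, "wy": 0, "wz": 0}
    - {"x": 0.19, "y": 0.232, "z": 0.8, "wx": 0, "wy": 0, "wz": 0}
    - {"x": 0.19, "y": 0.232, "z": 0.96, "wx": 0, "wy": 0, "wz": 0}
    - {"x": 0.19, "y": 0.232, "z": 0.96, "wx": 0, "wy": 0, "wz": 0}
    - {"x": 0.19, "y": 0.232, "z": 0.96, "wx": 0, "wy": 0, "wz": 0}
    - {"x": 0.19, "y": 0.232, "z": 0.96, "wx": 0, "wy": 0, "wz": 0}

```text
t: 3.72
eef_pos: [0.5036, 0.2499, 0.0919]
tool_rot: [0.002, 0.002, 1.0, 0.001]
contact_force: [-0.0, -0.3, -0.4]
gripper_width: 0.649
```

```bash
cat >> h.py <<'E'
def look(f):
    import time
    cams.read_camera('side'); cams.read_camera('side')
    C=cal('wrist'); im=save('wrist',f); o=monitor.get_obs(); print(o['t'],o['eef_pos'].round(4),o['tool_rot'].round(4),round(o['gripper_width'],3))
    for k in HUE:
        for b in blobs(im,k,80): print(k,b[0],b[1],b[2],'z34',atz('wrist',b[0],.034,C)[:2].round(4),'z37',atz('wrist',b[0],.037,C)[:2].round(4),'z7',atz('wrist',b[0],.007,C)[:2].round(4))
E
python3 -c "
from h import *
look('pics/w2.png')"
```

```text
3.8667 [0.5039 0.2503 0.0927] [0.0026 0.0024 1.     0.0014] 0.651
red [406.5  32.6] 5667 (115, 69) z34 [0.3902 0.3247] z37 [0.3908 0.3236] z7 [0.3847 0.3346]
red [ 86.1 117.9] 596 (40, 54) z34 [0.4354 0.1382] z37 [0.4354 0.1398] z7 [0.436  0.1231]
red [ 31.2 224.4] 2368 (73, 51) z34 [0.5027 0.0901] z37 [0.5017 0.0925] z7 [0.5123 0.0686]
red [ 30.8 312. ] 3250 (66, 62) z34 [0.5695 0.0748] z37 [0.5675 0.0774] z7 [0.5881 0.0513]
blue [34.2 47.9] 4361 (72, 90) z34 [0.3965 0.1143] z37 [0.397  0.1164] z7 [0.3918 0.0961]
blue [126.6 296.4] 1045 (60, 28) z34 [0.5565 0.1464] z37 [0.5546 0.1479] z7 [0.5733 0.1324]
blue [553.6 374. ] 137 (17, 16) z34 [0.6284 0.467 ] z37 [0.6255 0.4638] z7 [0.6549 0.4961]
ochre [345.6  49. ] 219 (6, 94) z34 [0.3988 0.291 ] z37 [0.3992 0.2904] z7 [0.3944 0.2964]
olive [395.1  13.1] 201 (15, 29) z34 [0.3804 0.3174] z37 [0.3812 0.3164] z7 [0.3736 0.3264]
olive [415.3   7.9] 140 (13, 18) z34 [0.3778 0.3283] z37 [0.3786 0.3272] z7 [0.3706 0.3388]
olive [274.2 221. ] 945 (36, 33) z34 [0.5011 0.2502] z37 [0.5    0.2502] z7 [0.5104 0.2502]
olive [227.9 307.1] 2095 (49, 63) z34 [0.5652 0.2172] z37 [0.5632 0.2177] z7 [0.5832 0.2127]
```

View pics/w2.png

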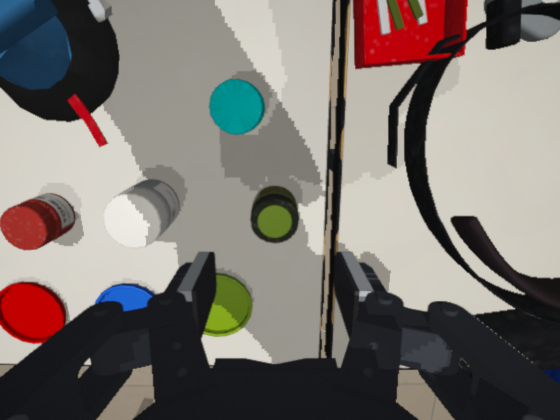

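The olive dab sits at (274,221), midway between the fingers, and the close estimate of (0.501, 0.250) confirms the position. I'll descend and grip.

jog_arm:
  plan:
    - {"x": 0.015, "y": 0, "z": 0.12, "wx": 0, "wy": 0, "wz": 0}
    - {"x": 0.015, "y": 0, "z": 0.24, "wx": 0, "wy": 0, "wz": 0}
    - {"x": 0.015, "y": 0, "z": 0.35, "wx": 0, "wy": 0, "wz": 0}
    - {"x": 0.015, "y": 0, "z": 0.43, "wx": 0, "wy": 0, "wz": 0}
    - {"x": 0.015, "y": 0, "z": 0.43, "wx": 0, "wy": 0, "wz": 0}
    - {"x": 0.015, "y": 0, "z": 0.43, "wx": 0, "wy": 0, "wz": 0}

```text
t: 4.37
eef_pos: [0.5021, 0.2507, 0.0077]
tool_rot: [0.003, 0.003, 1.0, 0.002]
contact_force: [0.0, 0.5, 0.6]
gripper_width: 0.647
```

jog_arm:
  plan:
    - {"x": 0, "y": 0, "z": 0, "wx": 0, "wy": 0, "wz": 0}
    - {"x": 0, "y": 0, "z": 0, "wx": 0, "wy": 0, "wz": 0}
    - {"x": 0, "y": 0, "z": 0, "wx": 0, "wy": 0, "wz": 0}
    - {"x": 0, "y": 0, "z": 0, "wx": 0, "wy": 0, "wz": 0}
    - {"x": 0, "y": 0, "z": 0, "wx": 0, "wy": 0, "wz": 0}
  hand: -1
  grip_force: 30

```text
t: 4.78
eef_pos: [0.5036, 0.2514, 0.0099]
tool_rot: [0.005, 0.003, 1.0, 0.003]
contact_force: [-1.2, -0.5, 6.9]
gripper_width: 0.374
```

jog_arm:
  plan:
    - {"x": 0, "y": 0, "z": -0.1, "wx": 0.002, "wy": 0.003, "wz": -0.002}
    - {"x": 0, "y": 0, "z": -0.22, "wx": 0.002, "wy": 0.003, "wz": -0.002}
    - {"x": -0.1, "y": -0.06, "z": -0.3, "wx": 0.002, "wy": 0.003, "wz": -0.002}
    - {"x": -0.2, "y": -0.12, "z": -0.3, "wx": 0.002, "wy": 0.003, "wz": -0.002}
    - {"x": -0.3, "y": -0.18, "z": -0.3, "wx": 0.002, "wy": 0.003, "wz": -0.002}
    - {"x": -0.4, "y": -0.24, "z": -0.3, "wx": 0.002, "wy": 0.003, "wz": -0.002}
    - {"x": -0.4, "y": -0.24, "z": -0.3, "wx": 0.002, "wy": 0.003, "wz": -0.002}
    - {"x": -0.4, "y": -0.24, "z": -0.3, "wx": 0.002, "wy": 0.003, "wz": -0.002}
    - {"x": -0.4, "y": -0.24, "z": -0.3, "wx": 0.002, "wy": 0.003, "wz": -0.002}

```text
t: 5.53
eef_pos: [0.5825, 0.2032, 0.071]
tool_rot: [-0.0, -0.001, 1.0, -0.0]
contact_force: [-0.1, 0.5, -1.6]
gripper_width: 0.375
```

```bash
python3 -c "
from h import *
look('pics/w3.png')"
```

```text
5.6833 [0.5819 0.2038 0.0706] [-3.0e-04 -1.3e-03  1.0e+00 -3.0e-04] 0.372
red [147.5   2.8] 81 (14, 8) z34 [0.4587 0.1414] z37 [0.4596 0.1424] z7 [0.451  0.1319]
red [ 58.6 103.9] 3816 (87, 60) z34 [0.506  0.0893] z37 [0.506  0.0912] z7 [0.5054 0.072 ]
red [ 48.  232.3] 5220 (86, 79) z34 [0.5785 0.0699] z37 [0.5773 0.0721] z7 [0.5888 0.0497]
blue [167.4 235.1] 5178 (84, 79) z34 [0.5798 0.1408] z37 [0.5787 0.1419] z7 [0.5904 0.1314]
blue [529.5 338.9] 3982 (87, 84) z34 [0.6525 0.3719] z37 [0.6501 0.3691] z7 [0.6739 0.3971]
ochre [434.1  19.7] 161 (9, 39) z34 [0.4657 0.2824] z37 [0.4664 0.281 ] z7 [0.459  0.2941]
ochre [418.7 150.3] 125 (7, 35) z34 [0.53   0.2822] z37 [0.5296 0.2809] z7 [0.533 0.294]
ochre [410.3 221.5] 147 (10, 63) z34 [0.571  0.2824] z37 [0.5699 0.2811] z7 [0.5802 0.2942]
olive [273.7 212.2] 3568 (85, 66) z34 [0.5656 0.2032] z37 [0.5646 0.2032] z7 [0.5739 0.2031]
olive [274.9 289.6] 2149 (55, 50) z34 [0.6155 0.204 ] z37 [0.6137 0.204 ] z7 [0.6314 0.204 ]
```

View pics/w3.png

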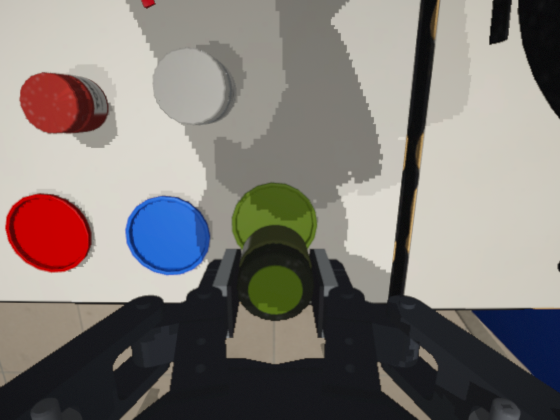

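The pot is held upright at (275,285), just short of the olive saucer's centre (275,220) because of parallax. I'll lower it in place.

jog_arm:
  plan:
    - {"x": -0.011, "y": -0.002, "z": 0.1, "wx": 0, "wy": 0, "wz": 0}
    - {"x": -0.011, "y": -0.002, "z": 0.19, "wx": 0, "wy": 0, "wz": 0}
    - {"x": -0.011, "y": -0.002, "z": 0.25, "wx": 0, "wy": 0, "wz": 0}
    - {"x": -0.011, "y": -0.002, "z": 0.285, "wx": 0, "wy": 0, "wz": 0}
    - {"x": -0.011, "y": -0.002, "z": 0.285, "wx": 0, "wy": 0, "wz": 0}
    - {"x": -0.011, "y": -0.002, "z": 0.285, "wx": 0, "wy": 0, "wz": 0}
    - {"x": -0.011, "y": -0.002, "z": 0.285, "wx": 0, "wy": 0, "wz": 0}

```text
t: 6.27
eef_pos: [0.5841, 0.2036, 0.0138]
tool_rot: [-0.0, -0.001, 1.0, -0.0]
contact_force: [0.4, 0.7, -1.1]
gripper_width: 0.372
```

jog_arm:
  plan:
    - {"x": 0, "y": 0, "z": 0.006, "wx": 0, "wy": 0, "wz": 0}
    - {"x": 0, "y": 0, "z": 0.006, "wx": 0, "wy": 0, "wz": 0}
    - {"x": 0, "y": 0, "z": 0.006, "wx": 0, "wy": 0, "wz": 0}

```text
t: 6.52
eef_pos: [0.5842, 0.2037, 0.0128]
tool_rot: [-0.0, -0.001, 1.0, -0.0]
contact_force: [-0.0, 0.2, -0.3]
gripper_width: 0.373
```

jog_arm:
  plan:
    - {"x": 0, "y": 0, "z": 0, "wx": 0, "wy": 0, "wz": 0}
    - {"x": 0, "y": 0, "z": 0, "wx": 0, "wy": 0, "wz": 0}
    - {"x": 0, "y": 0, "z": 0, "wx": 0, "wy": 0, "wz": 0}
    - {"x": 0, "y": 0, "z": 0, "wx": 0, "wy": 0, "wz": 0}
    - {"x": 0, "y": 0, "z": -0.1, "wx": 0, "wy": 0, "wz": 0}
    - {"x": 0, "y": 0, "z": -0.25, "wx": 0, "wy": 0, "wz": 0}
    - {"x": 0, "y": 0, "z": -0.4, "wx": 0, "wy": 0, "wz": 0}
    - {"x": 0.1, "y": -0.15, "z": -0.4, "wx": 0, "wy": 0, "wz": 0}
    - {"x": 0.2, "y": -0.35, "z": -0.4, "wx": 0, "wy": 0, "wz": 0}
    - {"x": 0.4, "y": -0.61, "z": -0.4, "wx": 0, "wy": 0, "wz": 0}
    - {"x": 0.4, "y": -0.61, "z": -0.4, "wx": 0, "wy": 0, "wz": 0}
    - {"x": 0.4, "y": -0.61, "z": -0.4, "wx": 0, "wy": 0, "wz": 0}
  hand: 0.3

```text
t: 7.52
eef_pos: [0.5003, 0.0752, 0.0925]
tool_rot: [-0.002, 0.002, 1.0, -0.002]
contact_force: [-0.6, -0.2, 0.2]
gripper_width: 0.652
```

```bash
python3 -c "
from h import *
look('pics/w4.png')"
```

```text
7.6667 [0.5052 0.082  0.0932] [ 6.0e-04 -1.4e-03  1.0e+00  2.0e-04] 0.651
red [346.5 118.2] 606 (27, 54) z34 [0.4364 0.1234] z37 [0.4363 0.1228] z7 [0.4369 0.1291]
red [279.5 223.3] 1901 (46, 51) z34 [0.5027 0.0838] z37 [0.5017 0.0837] z7 [0.5121 0.0842]
red [237.5 313.4] 3178 (67, 63) z34 [0.5706 0.0543] z37 [0.5685 0.0547] z7 [0.5891 0.0507]
blue [271.   21.1] 170 (22, 40) z34 [0.3842 0.0785] z37 [0.3849 0.0785] z7 [0.3778 0.0781]
blue [350.6  28.7] 1318 (119, 77) z34 [0.3879 0.1229] z37 [0.3885 0.1222] z7 [0.3819 0.1285]
blue [202.4  24.5] 210 (22, 40) z34 [0.3859 0.0403] z37 [0.3865 0.0409] z7 [0.3797 0.0349]
blue [298.2  33.6] 313 (37, 64) z34 [0.3905 0.0937] z37 [0.3911 0.0935] z7 [0.3849 0.0954]
blue [289.   60.3] 180 (34, 55) z34 [0.4044 0.0887] z37 [0.4048 0.0886] z7 [0.4007 0.0897]
blue [242.2  55.8] 495 (61, 34) z34 [0.4021 0.0621] z37 [0.4025 0.0623] z7 [0.398  0.0595]
blue [318.5  76.5] 161 (18, 22) z34 [0.4131 0.1058] z37 [0.4134 0.1055] z7 [0.4105 0.1092]
blue [257.3 103. ] 673 (87, 57) z34 [0.4278 0.0703] z37 [0.4279 0.0705] z7 [0.4272 0.0689]
blue [ 54.9 198.1] 118 (
[... 211 characters left out ...]
739 0.1166] z37 [0.5718 0.1161] z7 [0.5928 0.1214]
blue [553.8 373.7] 131 (16, 15) z34 [0.6259 0.297 ] z37 [0.623  0.2938] z7 [0.6518 0.3259]
ochre [177.7 207.8] 523 (43, 39) z34 [0.4923 0.0182] z37 [0.4914 0.0191] z7 [0.5003 0.0098]
ochre [156.5 230.2] 981 (36, 35) z34 [0.5077 0.0029] z37 [0.5066 0.004 ] z7 [ 0.5178 -0.0075]
ochre [547.  245.2] 143 (11, 26) z34 [0.5183 0.2647] z37 [0.517 0.262] z7 [0.5298 0.2893]
ochre [533.6 300.9] 163 (16, 47) z34 [0.5612 0.2653] z37 [0.5592 0.2626] z7 [0.5784 0.29  ]
ochre [131.5 299.5] 653 (46, 22) z34 [ 0.5598 -0.0202] z37 [ 0.5579 -0.0187] z7 [ 0.5768 -0.0337]
olive [429.8 289.2] 1408 (67, 37) z34 [0.5512 0.1889] z37 [0.5495 0.1873] z7 [0.5672 0.2033]
```

View pics/w4.png

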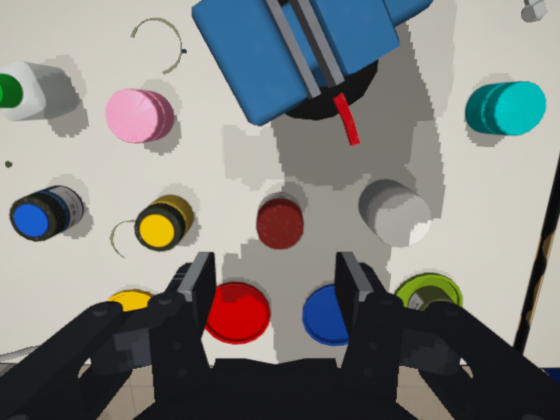

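The olive pot is in its saucer, partly hidden at (430,290). The red cap (280,223) lies between the fingers, at about (0.504, 0.084). I'll pick it up next.

jog_arm:
  plan:
    - {"x": 0.006, "y": 0.012, "z": 0.06, "wx": 0, "wy": 0, "wz": 0.001}
    - {"x": 0.006, "y": 0.012, "z": 0.2, "wx": 0, "wy": 0, "wz": 0.001}
    - {"x": 0.006, "y": 0.012, "z": 0.33, "wx": 0, "wy": 0, "wz": 0.001}
    - {"x": 0.006, "y": 0.012, "z": 0.43, "wx": 0, "wy": 0, "wz": 0.001}
    - {"x": 0.006, "y": 0.012, "z": 0.43, "wx": 0, "wy": 0, "wz": 0.001}
    - {"x": 0.006, "y": 0.012, "z": 0.43, "wx": 0, "wy": 0, "wz": 0.001}

```text
t: 8.17
eef_pos: [0.5042, 0.0856, 0.0066]
tool_rot: [-0.0, -0.001, 1.0, 0.0]
contact_force: [0.2, 0.6, 0.4]
gripper_width: 0.651
```

jog_arm:
  plan:
    - {"x": 0, "y": 0, "z": 0, "wx": 0, "wy": 0, "wz": 0}
    - {"x": 0, "y": 0, "z": 0, "wx": 0, "wy": 0, "wz": 0}
    - {"x": 0, "y": 0, "z": 0, "wx": 0, "wy": 0, "wz": 0}
    - {"x": 0, "y": 0, "z": 0, "wx": 0, "wy": 0, "wz": 0}
    - {"x": 0, "y": 0, "z": 0, "wx": 0, "wy": 0, "wz": 0}
  hand: -1
  grip_force: 30

```text
t: 8.58
eef_pos: [0.5057, 0.0864, 0.0079]
tool_rot: [0.001, -0.001, 1.0, 0.001]
contact_force: [-0.0, 1.7, 6.9]
gripper_width: 0.375
```

jog_arm:
  plan:
    - {"x": 0, "y": 0, "z": -0.1, "wx": 0.001, "wy": 0.001, "wz": 0.001}
    - {"x": 0, "y": 0, "z": -0.22, "wx": 0.001, "wy": 0.001, "wz": 0.001}
    - {"x": -0.1, "y": -0.05, "z": -0.3, "wx": 0.001, "wy": 0.001, "wz": 0.001}
    - {"x": -0.2, "y": -0.1, "z": -0.3, "wx": 0.001, "wy": 0.001, "wz": 0.001}
    - {"x": -0.32, "y": -0.14, "z": -0.3, "wx": 0.001, "wy": 0.001, "wz": 0.001}
    - {"x": -0.425, "y": -0.187, "z": -0.3, "wx": 0.001, "wy": 0.001, "wz": 0.001}
    - {"x": -0.425, "y": -0.187, "z": -0.3, "wx": 0.001, "wy": 0.001, "wz": 0.001}
    - {"x": -0.425, "y": -0.187, "z": -0.3, "wx": 0.001, "wy": 0.001, "wz": 0.001}
    - {"x": -0.425, "y": -0.187, "z": -0.3, "wx": 0.001, "wy": 0.001, "wz": 0.001}
    - {"x": -0.425, "y": -0.187, "z": -0.3, "wx": 0.001, "wy": 0.001, "wz": 0.001}

```text
t: 9.42
eef_pos: [0.5893, 0.0496, 0.0679]
tool_rot: [-0.001, 0.0, 1.0, -0.001]
contact_force: [0.2, 0.6, 0.5]
gripper_width: 0.374
```

jog_arm:
  plan:
    - {"x": -0.007, "y": -0.003, "z": 0.1, "wx": 0, "wy": 0, "wz": 0}
    - {"x": -0.007, "y": -0.003, "z": 0.19, "wx": 0, "wy": 0, "wz": 0}
    - {"x": -0.007, "y": -0.003, "z": 0.25, "wx": 0, "wy": 0, "wz": 0}
    - {"x": -0.007, "y": -0.003, "z": 0.285, "wx": 0, "wy": 0, "wz": 0}
    - {"x": -0.007, "y": -0.003, "z": 0.285, "wx": 0, "wy": 0, "wz": 0}
    - {"x": -0.007, "y": -0.003, "z": 0.285, "wx": 0, "wy": 0, "wz": 0}
    - {"x": -0.007, "y": -0.003, "z": 0.285, "wx": 0, "wy": 0, "wz": 0}
    - {"x": -0.007, "y": -0.003, "z": 0.285, "wx": 0, "wy": 0, "wz": 0}

```text
t: 10.08
eef_pos: [0.5906, 0.0491, 0.0111]
tool_rot: [-0.001, 0.0, 1.0, -0.001]
contact_force: [-0.2, 0.5, -1.0]
gripper_width: 0.375
```

jog_arm:
  plan:
    - {"x": 0, "y": 0, "z": 0, "wx": 0, "wy": 0, "wz": 0}
    - {"x": 0, "y": 0, "z": 0, "wx": 0, "wy": 0, "wz": 0}
    - {"x": 0, "y": 0, "z": 0, "wx": 0, "wy": 0, "wz": 0}
    - {"x": 0, "y": 0, "z": 0, "wx": 0, "wy": 0, "wz": 0}
    - {"x": 0, "y": 0, "z": -0.1, "wx": 0, "wy": 0, "wz": 0}
    - {"x": 0, "y": 0, "z": -0.25, "wx": 0, "wy": 0, "wz": 0}
    - {"x": 0, "y": 0, "z": -0.4, "wx": 0, "wy": 0, "wz": 0}
    - {"x": 0.2, "y": -0.1, "z": -0.4, "wx": 0, "wy": 0, "wz": 0}
    - {"x": 0.415, "y": -0.232, "z": -0.4, "wx": 0, "wy": 0, "wz": 0}
    - {"x": 0.415, "y": -0.232, "z": -0.4, "wx": 0, "wy": 0, "wz": 0}
    - {"x": 0.415, "y": -0.232, "z": -0.4, "wx": 0, "wy": 0, "wz": 0}
    - {"x": 0.415, "y": -0.232, "z": -0.4, "wx": 0, "wy": 0, "wz": 0}
  hand: 0.3

```text
t: 11.08
eef_pos: [0.5075, 0.0024, 0.0916]
tool_rot: [-0.001, 0.001, 1.0, -0.001]
contact_force: [-0.1, -0.1, -0.4]
gripper_width: 0.649
```

```bash
python3 -c "
from h import *
look('pics/w5.png')" | grep -v ^blue
```

```text
11.2333 [0.509  0.0037 0.0914] [-2.e-04 -3.e-04  1.e+00 -4.e-04] 0.649
red [467.9 124.8] 327 (15, 31) z34 [0.4443 0.1192] z37 [0.4442 0.1174] z7 [0.4453 0.1347]
red [322.  316.8] 2373 (54, 76) z34 [0.5767 0.0371] z37 [0.5746 0.0366] z7 [0.5956 0.0416]
ochre [275.2 196.8] 299 (43, 21) z34 [0.489  0.0039] z37 [0.4882 0.0039] z7 [0.496  0.0039]
ochre [273.7 224.3] 1019 (37, 35) z34 [0.5074 0.0029] z37 [0.5063 0.0029] z7 [0.5169 0.0028]
ochre [232.5 318.2] 2941 (63, 63) z34 [ 0.578  -0.0263] z37 [ 0.5758 -0.0259] z7 [ 0.597  -0.0304]
olive [516.2 295.3] 1987 (73, 63) z34 [0.5601 0.173 ] z37 [0.5583 0.1704] z7 [0.5767 0.1957]
olive [550.7 324. ] 470 (20, 29) z34 [0.584  0.2039] z37 [0.5818 0.2009] z7 [0.6039 0.2309]
```

View pics/w5.png

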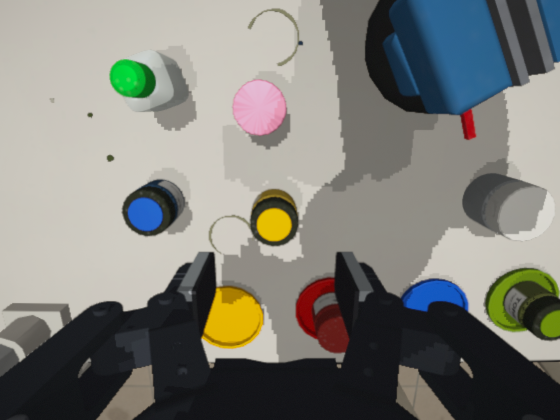

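The red pot stands in its saucer at (325,318) and olive in its own at (525,300). The ochre dab (274,224) is centred at (0.507, 0.003).

jog_arm:
  plan:
    - {"x": 0.006, "y": -0.004, "z": 0.06, "wx": 0, "wy": 0, "wz": 0}
    - {"x": 0.006, "y": -0.004, "z": 0.2, "wx": 0, "wy": 0, "wz": 0}
    - {"x": 0.006, "y": -0.004, "z": 0.33, "wx": 0, "wy": 0, "wz": 0}
    - {"x": 0.006, "y": -0.004, "z": 0.42, "wx": 0, "wy": 0, "wz": 0}
    - {"x": 0.006, "y": -0.004, "z": 0.42, "wx": 0, "wy": 0, "wz": 0}
    - {"x": 0.006, "y": -0.004, "z": 0.42, "wx": 0, "wy": 0, "wz": 0}

```text
t: 11.73
eef_pos: [0.5078, 0.0033, 0.0067]
tool_rot: [-0.001, -0.001, 1.0, -0.0]
contact_force: [0.3, 0.7, 0.7]
gripper_width: 0.651
```

jog_arm:
  plan:
    - {"x": 0, "y": 0, "z": 0, "wx": 0, "wy": 0, "wz": 0}
    - {"x": 0, "y": 0, "z": 0, "wx": 0, "wy": 0, "wz": 0}
    - {"x": 0, "y": 0, "z": 0, "wx": 0, "wy": 0, "wz": 0}
    - {"x": 0, "y": 0, "z": 0, "wx": 0, "wy": 0, "wz": 0}
    - {"x": 0, "y": 0, "z": 0, "wx": 0, "wy": 0, "wz": 0}
  hand: -1
  grip_force: 30

```text
t: 12.15
eef_pos: [0.5092, 0.0036, 0.0079]
tool_rot: [0.0, -0.001, 1.0, -0.0]
contact_force: [-0.8, 1.0, 6.8]
gripper_width: 0.374
```

jog_arm:
  plan:
    - {"x": 0, "y": 0, "z": -0.1, "wx": 0, "wy": 0, "wz": 0.001}
    - {"x": 0, "y": 0, "z": -0.22, "wx": 0, "wy": 0, "wz": 0.001}
    - {"x": -0.1, "y": -0.05, "z": -0.3, "wx": 0, "wy": 0, "wz": 0.001}
    - {"x": -0.2, "y": -0.1, "z": -0.3, "wx": 0, "wy": 0, "wz": 0.001}
    - {"x": -0.32, "y": -0.14, "z": -0.3, "wx": 0, "wy": 0, "wz": 0.001}
    - {"x": -0.448, "y": -0.188, "z": -0.3, "wx": 0, "wy": 0, "wz": 0.001}
    - {"x": -0.448, "y": -0.188, "z": -0.3, "wx": 0, "wy": 0, "wz": 0.001}
    - {"x": -0.448, "y": -0.188, "z": -0.3, "wx": 0, "wy": 0, "wz": 0.001}
    - {"x": -0.448, "y": -0.188, "z": -0.3, "wx": 0, "wy": 0, "wz": 0.001}
    - {"x": -0.448, "y": -0.188, "z": -0.3, "wx": 0, "wy": 0, "wz": 0.001}

```text
t: 12.98
eef_pos: [0.5974, -0.0333, 0.0677]
tool_rot: [-0.001, 0.001, 1.0, -0.0]
contact_force: [0.8, 0.7, 0.7]
gripper_width: 0.376
```

```bash
python3 -c "
from h import *
look('pics/w6.png')" | grep -v ^olive
```

```text
13.1333 [ 0.598  -0.0333  0.068 ] [-0.e+00  5.e-04  1.e+00 -1.e-04] 0.373
red [401.7 214.9] 5781 (92, 83) z34 [0.5822 0.0388] z37 [0.5813 0.0376] z7 [0.5909 0.0498]
blue [181.1  58.1] 1776 (47, 49) z34 [ 0.5001 -0.0799] z37 [ 0.5005 -0.0791] z7 [ 0.4962 -0.0871]
blue [519.7 213.9] 5467 (83, 83) z34 [0.5817 0.107 ] z37 [0.5808 0.1046] z7 [0.5903 0.1284]
blue [552.5 298.2] 370 (17, 30) z34 [0.6369 0.1399] z37 [0.635 0.137] z7 [0.6539 0.1663]
ochre [273.3 219.9] 5016 (86, 90) z34 [ 0.5852 -0.034 ] z37 [ 0.5842 -0.034 ] z7 [ 0.5943 -0.0342]
ochre [274.8 292.9] 2307 (57, 51) z34 [ 0.6321 -0.0332] z37 [ 0.6303 -0.0332] z7 [ 0.6483 -0.0332]
```

View pics/w6.png

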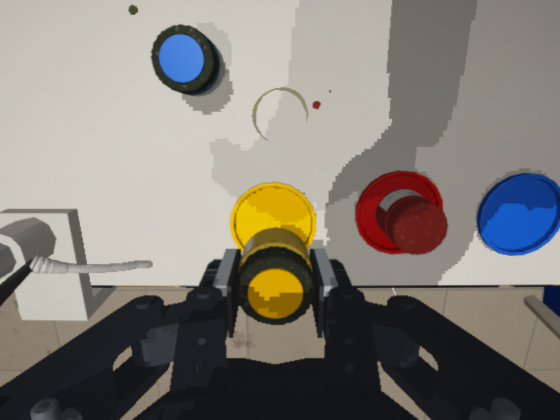

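The ochre pot is held at (275,285) over its saucer (273,222), and the saucer estimate of (0.597, -0.034) is confirmed. The red pot sits well in its saucer at (400,213).

jog_arm:
  plan:
    - {"x": -0.004, "y": -0.003, "z": 0.1, "wx": 0, "wy": 0, "wz": 0}
    - {"x": -0.004, "y": -0.003, "z": 0.19, "wx": 0, "wy": 0, "wz": 0}
    - {"x": -0.004, "y": -0.003, "z": 0.25, "wx": 0, "wy": 0, "wz": 0}
    - {"x": -0.004, "y": -0.003, "z": 0.285, "wx": 0, "wy": 0, "wz": 0}
    - {"x": -0.004, "y": -0.003, "z": 0.285, "wx": 0, "wy": 0, "wz": 0}
    - {"x": -0.004, "y": -0.003, "z": 0.285, "wx": 0, "wy": 0, "wz": 0}
    - {"x": -0.004, "y": -0.003, "z": 0.285, "wx": 0, "wy": 0, "wz": 0}
    - {"x": -0.004, "y": -0.003, "z": 0.285, "wx": 0, "wy": 0, "wz": 0}

```text
t: 13.8
eef_pos: [0.599, -0.034, 0.0113]
tool_rot: [0.0, 0.0, 1.0, -0.0]
contact_force: [-0.4, -0.7, 0.4]
gripper_width: 0.375
```

jog_arm:
  plan:
    - {"x": 0, "y": 0, "z": 0, "wx": 0, "wy": 0, "wz": 0}
    - {"x": 0, "y": 0, "z": 0, "wx": 0, "wy": 0, "wz": 0}
    - {"x": 0, "y": 0, "z": 0, "wx": 0, "wy": 0, "wz": 0}
    - {"x": 0, "y": 0, "z": 0, "wx": 0, "wy": 0, "wz": 0}
    - {"x": 0, "y": 0, "z": -0.1, "wx": 0, "wy": 0, "wz": 0}
    - {"x": 0, "y": 0, "z": -0.25, "wx": 0, "wy": 0, "wz": 0}
    - {"x": 0, "y": 0, "z": -0.4, "wx": 0, "wy": 0, "wz": 0}
    - {"x": 0.2, "y": -0.1, "z": -0.4, "wx": 0, "wy": 0, "wz": 0}
    - {"x": 0.35, "y": -0.18, "z": -0.4, "wx": 0, "wy": 0, "wz": 0}
    - {"x": 0.485, "y": -0.23, "z": -0.4, "wx": 0, "wy": 0, "wz": 0}
    - {"x": 0.485, "y": -0.23, "z": -0.4, "wx": 0, "wy": 0, "wz": 0}
    - {"x": 0.485, "y": -0.23, "z": -0.4, "wx": 0, "wy": 0, "wz": 0}
  hand: 0.3

```text
t: 14.8
eef_pos: [0.5005, -0.0807, 0.0915]
tool_rot: [-0.0, 0.002, 1.0, -0.0]
contact_force: [1.1, 0.7, -0.5]
gripper_width: 0.646
```

```bash
python3 -c "
from h import *
look('pics/w7.png')" | grep -v ^olive
```

```text
14.95 [ 0.5033 -0.0792  0.0916] [ 1.e-03 -0.e+00  1.e+00  1.e-04] 0.652
red [433.2 295.3] 997 (66, 28) z34 [0.5541 0.0311] z37 [0.5523 0.0294] z7 [0.5708 0.0459]
blue [552.1  48.7] 501 (16, 65) z34 [0.396  0.0785] z37 [0.3965 0.0762] z7 [0.3913 0.0998]
blue [274.4 222.6] 972 (36, 34) z34 [ 0.5004 -0.0796] z37 [ 0.4994 -0.0796] z7 [ 0.5098 -0.0796]
blue [528.4 314.8] 3250 (65, 62) z34 [0.5707 0.1028] z37 [0.5686 0.1   ] z7 [0.5895 0.1273]
ochre [316.1 316.6] 1482 (49, 60) z34 [ 0.5709 -0.0501] z37 [ 0.5688 -0.0505] z7 [ 0.5898 -0.0462]
ochre [335.7 348.6] 518 (27, 27) z34 [ 0.5983 -0.0347] z37 [ 0.5958 -0.0353] z7 [ 0.6209 -0.0287]
```

View pics/w7.png

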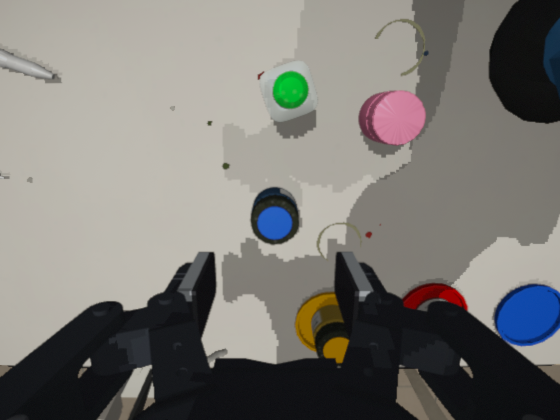

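The ochre pot is in its saucer, with its dab at (336,349). The blue dab (274,223) is centred at (0.500, -0.080).

jog_arm:
  plan:
    - {"x": 0.01, "y": -0.003, "z": 0.06, "wx": 0, "wy": 0.001, "wz": 0}
    - {"x": 0.01, "y": -0.003, "z": 0.2, "wx": 0, "wy": 0.001, "wz": 0}
    - {"x": 0.01, "y": -0.003, "z": 0.33, "wx": 0, "wy": 0.001, "wz": 0}
    - {"x": 0.01, "y": -0.003, "z": 0.42, "wx": 0, "wy": 0.001, "wz": 0}
    - {"x": 0.01, "y": -0.003, "z": 0.42, "wx": 0, "wy": 0.001, "wz": 0}
    - {"x": 0.01, "y": -0.003, "z": 0.42, "wx": 0, "wy": 0.001, "wz": 0}

```text
t: 15.45
eef_pos: [0.501, -0.0793, 0.0062]
tool_rot: [-0.002, -0.0, 1.0, 0.0]
contact_force: [0.2, -0.6, 0.8]
gripper_width: 0.651
```

jog_arm:
  plan:
    - {"x": 0, "y": 0, "z": 0, "wx": 0, "wy": 0, "wz": 0}
    - {"x": 0, "y": 0, "z": 0, "wx": 0, "wy": 0, "wz": 0}
    - {"x": 0, "y": 0, "z": 0, "wx": 0, "wy": 0, "wz": 0}
    - {"x": 0, "y": 0, "z": 0, "wx": 0, "wy": 0, "wz": 0}
    - {"x": 0, "y": 0, "z": 0, "wx": 0, "wy": 0, "wz": 0}
  hand: -1
  grip_force: 30

```text
t: 15.87
eef_pos: [0.5018, -0.0794, 0.0071]
tool_rot: [-0.001, -0.0, 1.0, 0.0]
contact_force: [0.2, 0.3, 4.5]
gripper_width: 0.374
```

jog_arm:
  plan:
    - {"x": 0, "y": 0, "z": -0.1, "wx": 0, "wy": -0.001, "wz": 0}
    - {"x": 0, "y": 0, "z": -0.25, "wx": 0, "wy": -0.001, "wz": 0}
    - {"x": 0, "y": 0, "z": -0.4, "wx": 0, "wy": -0.001, "wz": 0}
    - {"x": -0.1, "y": 0.15, "z": -0.45, "wx": 0, "wy": -0.001, "wz": 0}
    - {"x": -0.2, "y": 0.3, "z": -0.45, "wx": 0, "wy": -0.001, "wz": 0}
    - {"x": -0.3, "y": 0.45, "z": -0.45, "wx": 0, "wy": -0.001, "wz": 0}
    - {"x": -0.4, "y": 0.6, "z": -0.45, "wx": 0, "wy": -0.001, "wz": 0}
    - {"x": -0.45, "y": 0.75, "z": -0.45, "wx": 0, "wy": -0.001, "wz": 0}
    - {"x": -0.45, "y": 0.9, "z": -0.45, "wx": 0, "wy": -0.001, "wz": 0}
    - {"x": -0.45, "y": 1, "z": -0.45, "wx": 0, "wy": -0.001, "wz": 0}
    - {"x": -0.45, "y": 1, "z": -0.45, "wx": 0, "wy": -0.001, "wz": 0}
    - {"x": -0.45, "y": 1, "z": -0.45, "wx": 0, "wy": -0.001, "wz": 0}

```text
t: 16.87
eef_pos: [0.5914, 0.1223, 0.097]
tool_rot: [0.0, -0.002, 1.0, 0.0]
contact_force: [-0.9, -2.1, -1.8]
gripper_width: 0.374
```

```bash
python3 -c "
from h import *
look('pics/w8.png')" | grep -E '^(blue|[0-9])'
```

```text
17.0167 [0.5918 0.1188 0.0971] [ 5.e-04  7.e-04  1.e+00 -4.e-04] 0.372
blue [291.3 206.7] 3856 (76, 70) z34 [0.5799 0.1301] z37 [0.579  0.1299] z7 [0.5878 0.1314]
blue [278.5 248.4] 96 (56, 17) z34 [0.6094 0.1218] z37 [0.6081 0.1218] z7 [0.6212 0.1221]
blue [275.  294.6] 2271 (57, 52) z34 [0.645  0.1194] z37 [0.6432 0.1194] z7 [0.6615 0.1194]
blue [532.8 309.3] 3509 (67, 83) z34 [0.6582 0.3083] z37 [0.6561 0.3055] z7 [0.6764 0.333 ]
```

jog_arm:
  plan:
    - {"x": 0, "y": 0.061, "z": 0, "wx": 0, "wy": 0, "wz": 0}
    - {"x": 0, "y": 0.061, "z": 0.1, "wx": 0, "wy": 0, "wz": 0}
    - {"x": 0, "y": 0.061, "z": 0.2, "wx": 0, "wy": 0, "wz": 0}
    - {"x": 0, "y": 0.061, "z": 0.3, "wx": 0, "wy": 0, "wz": 0}
    - {"x": 0, "y": 0.061, "z": 0.38, "wx": 0, "wy": 0, "wz": 0}
    - {"x": 0, "y": 0.061, "z": 0.38, "wx": 0, "wy": 0, "wz": 0}
    - {"x": 0, "y": 0.061, "z": 0.38, "wx": 0, "wy": 0, "wz": 0}
    - {"x": 0, "y": 0.061, "z": 0.38, "wx": 0, "wy": 0, "wz": 0}

```text
t: 17.68
eef_pos: [0.5926, 0.1309, 0.022]
tool_rot: [0.001, 0.001, 1.0, -0.0]
contact_force: [-0.0, -0.4, 0.8]
gripper_width: 0.375
```

jog_arm:
  plan:
    - {"x": 0.003, "y": 0, "z": 0.03, "wx": 0, "wy": 0.001, "wz": 0}
    - {"x": 0.003, "y": 0, "z": 0.056, "wx": 0, "wy": 0.001, "wz": 0}
    - {"x": 0.003, "y": 0, "z": 0.056, "wx": 0, "wy": 0.001, "wz": 0}
    - {"x": 0.003, "y": 0, "z": 0.056, "wx": 0, "wy": 0.001, "wz": 0}
    - {"x": 0.003, "y": 0, "z": 0.056, "wx": 0, "wy": 0.001, "wz": 0}

```text
t: 18.1
eef_pos: [0.5921, 0.1309, 0.011]
tool_rot: [-0.0, 0.001, 1.0, -0.0]
contact_force: [0.0, 0.7, 0.2]
gripper_width: 0.373
```

jog_arm:
  plan:
    - {"x": 0, "y": 0, "z": 0, "wx": 0, "wy": 0, "wz": 0}
    - {"x": 0, "y": 0, "z": 0, "wx": 0, "wy": 0, "wz": 0}
    - {"x": 0, "y": 0, "z": 0, "wx": 0, "wy": 0, "wz": 0}
    - {"x": 0, "y": 0, "z": 0, "wx": 0, "wy": 0, "wz": 0}
    - {"x": 0, "y": 0, "z": -0.1, "wx": 0, "wy": 0, "wz": 0}
    - {"x": 0, "y": 0, "z": -0.25, "wx": 0, "wy": 0, "wz": 0}
    - {"x": 0, "y": 0, "z": -0.4, "wx": 0, "wy": 0, "wz": 0}
    - {"x": 0.1, "y": -0.05, "z": -0.6, "wx": 0, "wy": 0, "wz": 0}
    - {"x": 0.2, "y": -0.1, "z": -0.8, "wx": 0, "wy": 0, "wz": 0}
    - {"x": 0.2, "y": -0.2, "z": -1, "wx": 0, "wy": 0, "wz": 0}
    - {"x": 0.2, "y": -0.2, "z": -1, "wx": 0, "wy": 0, "wz": 0}
    - {"x": 0.2, "y": -0.2, "z": -1, "wx": 0, "wy": 0, "wz": 0}
  hand: 0.3

```text
t: 19.1
eef_pos: [0.5543, 0.0895, 0.215]
tool_rot: [0.003, 0.002, 1.0, 0.001]
contact_force: [1.1, 0.0, -0.2]
gripper_width: 0.653
```

```bash
python3 -c "
from h import *
cams.read_camera('side');cams.read_camera('side')
look('pics/w9.png')
im=cv2.imread('pics/w9.png'); C=cal('wrist')
S=dict(red=(.589,.049),blue=(.5905,.131),ochre=(.597,-.034),olive=(.582,.203))
for k,(x,y) in S.items(): print(k,proj('wrist',[x,y,.037],C)[0].round(1),proj('wrist',[x,y,.007],C)[0].round(1))
for t in('white_pot','glue_bottle'): print(t,[(a['confidence'],atz('wrist',a['location'],0,C)[:2]) for a in finder.place_of('wrist',t)[:2]])
"
```

```text
19.35 [0.5513 0.0917 0.2092] [-1.9e-03  5.0e-04  1.0e+00 -5.0e-04] 0.65
red [523.1  16. ] 1812 (67, 34) z34 [0.3968 0.3105] z37 [0.3976 0.3084] z7 [0.3898 0.329 ]
red [312.2  65.3] 308 (19, 39) z34 [0.4388 0.1253] z37 [0.4392 0.125 ] z7 [0.4354 0.1282]
red [235.7 215.6] 1850 (51, 49) z34 [0.5811 0.0516] z37 [0.5802 0.052 ] z7 [0.5898 0.0482]
blue [271.  21.] 2660 (106, 53) z34 [0.4026 0.0883] z37 [0.4033 0.0883] z7 [0.3961 0.088 ]
blue [308.6 212.8] 1044 (51, 49) z34 [0.5782 0.1258] z37 [0.5773 0.1255] z7 [0.5865 0.1287]
blue [313.8 225.3] 402 (23, 22) z34 [0.5916 0.1315] z37 [0.5906 0.1312] z7 [0.6011 0.1349]
blue [527.5 302.5] 5410 (80, 106) z34 [0.6837 0.3748] z37 [0.6817 0.3721] z7 [0.701  0.3987]
ochre [484.6  22.6] 147 (9, 55) z34 [0.4027 0.2768] z37 [0.4034 0.275 ] z7 [0.3961 0.2924]
ochre [162.8 221.1] 1677 (52, 49) z34 [ 0.5871 -0.0236] z37 [ 0.5861 -0.0225] z7 [ 0.5962 -0.0334]
olive [371.6 204.6] 1028 (51, 49) z34 [0.5695 0.1893] z37 [0.5687 0.1884] z7 [0.5772 0.1975]
olive [385.9 216.3] 418 (23, 23) z34 [0.582  0.2049] z37 [0.581  0.2039] z7 [0.5906 0.2145]
red [233.1 224. ] [236.4 215.1]
blue [313.7 225.4] [310.7 216.4]
ochre [152.7 231.3] [162.3 221.9]
olive [385.  217.4] [376.3 209. ]
white_pot [(0.82, array([0.49840668, 0.16273198])), (0.69, array([0.5937043 , 0.04561947]))]
glue_bottle [(0.87, array([ 0.42140834, -0.07095954]))]
```

View pics/w9.png

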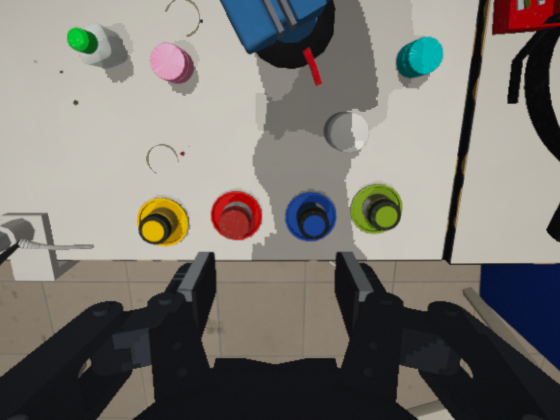

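All four pots stand in their own saucers. The dabs fall within 1–2 px of the predicted saucer-centre positions, and the white pot and glue bottle haven't moved. I'll hand in.

```bash
python3 -c "
from h import *
o=monitor.get_obs(); print(o['t'],o['contact_force'],o['joint_vel'].round(3)); print(bot.hand_in())"
```

```text
19.45 [-0.43221455 -0.10939233  0.04219869] [-0.    -0.006  0.001 -0.005 -0.001  0.001 -0.001]
the job is handed in; nothing more can be done
None
```

All four small pots are in the saucers of their own colour, and I handed the job in at about 19.5 s. I moved them in the order olive, red, ochre, blue, closing the gripper along y each time.

- **Placement:** in the last wrist picture, the blue and olive dabs measured within about 2 mm of their saucer centres. An earlier close view of ochre also came out within about 2 mm. I could not isolate the red cap from its red saucer by colour, so red was checked by eye and by its commanded position. No pot looked tilted.
- **Bystanders:** the white pot and glue bottle were found within about 4 mm of their first measured positions, which is within the finder's accuracy. The gripper was open and clear of everything.
- **Disagreement:** the fixed cameras placed the saucers about 4–6 mm lower in y than the wrist camera did, and about 16 mm lower for the ochre saucer, which the lamp arm partly hid in one of those views. I used the wrist values, and the close-up looks confirmed them.

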